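# Discard the used lancet and lock the sharps container

### The arm

A 6-joint arm with a two-finger parallel gripper is mounted at the origin on the work surface. World frame = base frame: x ahead of the robot, y to its left, z up, the work surface at z = 0. Lengths are in m, angles in degrees, forces in N, time in s.
With the tool pointing down it reaches from about 0.375 to 0.9 m from the base axis. Payload 3.1 kg.
Tool frame: the origin (TCP) lies at the very end of the fingers, on their centre line; the grasp point (between the pads) lies 19 mm behind it (bot.tcp_to_grasp is the distance from the TCP to the grasp point, in m); z points along the fingers, y is the line along which they close (so a half turn about z gives the same grasp; the last joint's range is limited). The gripper opens to 87 mm and grips with 3 to 60 N. Pads are 19 mm wide; open, the fingers measure 117 mm over their backs; the gripper's body (75 mm by 190 mm) begins 51 mm behind the grasp point.
Start: joints at [-84.196, 30.224, 82.088, -0, 67.689, -10.227], TCP at [0.173, -0.601, 0.223] pointing down, gripper open.
Joint ranges: [-176.69, 176.69], [-43.24, 126.21], [12.49, 139.97], [-82, 262], [0, 151.66], [-163.58, 163.58]. Speed limits (degrees/s): [159.86, 159.86, 180, 180, 180, 180].

### API

Orientations are given as a 3x3 rotation matrix whose columns are the frame's x, y, z axes.
In Python, from rig import telemetry, capture, camera_info, job, bot gives the robot as it stands. The module is installed in compiled form; this text tells all that it offers.
- The arm moves only by the tool carry_out, never from a script. Its argument "deltas" is a list that holds one entry, the list of rows, each a list of 7 numbers: the shift along the tool's x, y, z scaled (see below), then the turn, a rotation vector about the tool's x, y, z scaled (see below), then the closure, from -1 (fully open) to 1 (shut). In form: [[[dx, dy, dz, ax, ay, az, claw], ...]]. A call has exactly 10 rows; each row is the pose to reach, as a shift and turn from the pose commanded when the call began, along the tool's axes at that moment, turning the shorter way round; what a row does not reach only later rows make up. The controller multiplies each number of a shift by 15 cm and each number of a turn by 360 degrees. A row lasts 1/12 s, in which the tool goes at most 41.7 mm and 7.16 degrees, less where a joint would pass 70% of its speed; a pose out of reach is approached as far as the arm can. A call with a number of a shift or a turn outside -1 to 1 is refused whole. A call with a gripper value outside its range is refused whole. The fingers move at their own pace and stop on an object; the grip force is fixed at half the most. Time passes only in rows, so rows that repeat a pose let the fingers close, or fill a call up. It gives the time, the measured TCP pose, the force, the opening and the grip force at its end, in the units of the state.
- telemetry.read_state(): the state, without advancing time (a new reading comes with each control period).
- capture(name): name is "scene" or "top"; returns the picture (400x640x3 uint8, red, green, blue); there is no depth.
- camera_info(name): a dict with "mtx" (3x3 intrinsics, pixels), "cam_to_world" (4x4, takes a point from camera to world coordinates). Camera axes: x right, y down, z forward; pixel columns grow to the right and rows downward; lengths in m; the calibration is good to about 2 mm. A picture is of the moment at which its call begins. camera_info takes no time and is no camera call.
- job.hand_in(): hands the job in; it is judged then, once.
The state is a dict: "time_s": time; "joint_positions": joint angles; "qvel": joint speeds; "tau": joint torques, N m; "position": TCP position; "tcp_rot": TCP orientation; "force": force on the tool from outside, world axes, zero at the start; "moment": the same for the moment, N m; "opening": opening from 0.0 (shut) to 1.0 (fully open); "grasp_force": force on a finger pad.
Only numpy, scipy, OpenCV 4.12 (cv2) and the standard library are available. Lean on these libraries where they do the work, as an engineer would, in place of code of your own. Each camera call takes 0.05 s, during which the arm holds its last target. There are 200 camera calls.

### The job

The sharps container is full to its line. Drop the used blue lancet from the white tray through the container's mouth, then turn its red closing ring clockwise by the tab as far as the black locked mark, so that the shutter covers the mouth completely. Leave the other things on the bench where they are.

Things in the scene. Friction and masses are not known exactly. Their poses are not given: they have to be found in the camera images.
- container: Round yellow sharps container fixed to the bench in a white bracket. Origin: centre of its underside, at bench level; z up, the axis of the closing ring; -x points to the middle of the mouth. Flange 160 mm across, top 140 mm up, with a black bar (locked mark) at -x and a green bar (open mark) 1.60 rad counter-clockwise of it from above. Lid's upper face 144 mm up. Old sharps fill it to 96 mm.
- mouth (a point): Middle of the container's mouth, level with the lid's upper face (144 mm up), 36 mm from the container's axis. The mouth is an 80 degree sector from the axis out to 62 mm: a 45 mm circle about this point is open (the shutter's edge may cover up to 4 mm of one side at the start). The red ring round it rises to 155 mm.
- ring_axis (a point): Point on the axis of the closing ring, 165 mm above the bench, at the same height as tab.
- tab (a point): Middle of the upright red tab of the closing ring, 60 mm from the axis, 165 mm up. The tab is a block 24 mm long radially (48 to 72 mm from the axis), 12 mm thick along the direction of turning, standing from 149 to 180 mm up; the ring beside it is 155 mm high. A white line runs along its top and down its outer face. The point's -x axis points outward from the axis.
- locked_mark (a point): Black locked mark on the yellow flange, 76 mm from the axis and 141 mm up, just outside the red ring, in line with the middle of the mouth. The ring is locked when the white line of the tab stands at this mark.
- closing_ring (a joint): Angle of the red closing ring (144 mm across) with its tab and 88 degree shutter. 0: tab at the green mark, mouth open. Grows clockwise seen from above; 1.60 rad: tab at the black locked mark, mouth covered; stop at 1.62. Starts between 0 and 0.2. No spring: it stays where left; friction about 0.18 N m, 3 N at the tab.
- tray: White shallow tray, fixed, 260 x 190 mm (long along its x axis), 4 mm floor, rim 14 mm high. Origin: centre of its underside, on the bench. The lancet and the slide mailer lie in it.
- lancet: Used safety lancet lying in the tray: 36 mm long along its x axis (from -20 to +16 mm), blue body 22 mm long (-16 to +6 mm), 15 mm wide along y and 12 mm high, white nose towards +x, white push button at -x; 10 to 17 g. Origin: centre of its underside, 4 mm above the bench while it lies in the tray.
- slide_mailer: Bystander in the tray: whitish slide mailer with green cap, 84 x 33 x 20 mm, long along x. Origin: centre of its underside.
- slide_box: Bystander: blue slide box, 100 x 190 x 34 mm. Origin: centre of its underside.
- tip_box: Bystander: orange pipette-tip box with clear lid, 82 x 122 x 65 mm. Origin: centre of its underside.
- oil_bottle: Bystander: small amber immersion-oil bottle, 28 mm across, 62 mm high. Origin: centre of its underside.
- wash_bottle: Bystander: white wash bottle with red spout, 68 mm across, 185 mm high. Origin: centre of its underside.
- tape_roll: Bystander: roll of white tape lying flat, 64 mm across, 25 mm high. Origin: centre of its underside.
- marker: Bystander: white marker pen with black cap, 130 x 16 x 16 mm, long along x. Origin: centre of its underside.

How it is judged (in metres and radians):
On the way, in this order (a step that is already met when the one before it is completed fails the run):
1. the used lancet is inside the sharps container (horizontal distance between lancet and container below 0.066 m and z of lancet in the frame of container between 0 and 0.13 m), for 0.2 s.
2. the closing ring is turned to its locked mark, with the shutter over the mouth (value of joint closing_ring above 1.53 rad), for 0.2 s.
At the end, for the whole second after the job is handed in: The lancet lies at rest inside the container (within 66 mm of its axis, its origin less than 130 mm up, below the lid), and the closing ring stands still at its locked mark (joint above 1.53 rad, that is within 4 degrees, where the shutter covers the whole mouth) (all of step 1 and value of joint closing_ring above 1.53 rad and velocity of joint closing_ring between -0.05 and 0.05 rad/s and linear speed of lancet below 0.05 m/s); the robot touches nothing.
It fails at once if a bystander is moved more than 30 mm from its place (distance of any of slide_mailer, slide_box, tip_box, oil_bottle, wash_bottle, tape_roll, marker from where it was at the start of the episode above 0.03 m).
It also fails if it takes over 50 s, if anything falls off the work surface, if the arm or the gripper's body presses on something with over 40 N, if the wrist force passes 120 N, or if a joint passes its speed limit or range.

## Working session

There is one attempt and no reset: what is moved stays moved. The work goes in short steps, Python scripts to look and compute and a tool call to move; the robot and the scene stay as the last step left them, time stands still between calls to the robot, and variables do not carry over. Pictures are saved under pics/ and viewed, at most 10 in all, crops included, and the job is handed in when it is done.

Besides the shell and the picture viewer there is one more tool, called after ">>>" as name([rows], argument=value, ...), one row to a line, values as JSON. carry_out: Moves the arm, as the interface text tells. Its arguments: {"type":"object","properties":{"deltas":{"type":"array","items":{"type":"array","items":{"type":"array","items":{"type":"number"}}}}},"required":["deltas"]}

```bash
mkdir -p pics; python3 - <<'E'
from rig import telemetry, capture, camera_info, bot
import cv2
for n in("scene","top"):
    im=capture(n); cv2.imwrite(f"pics/{n}0.png",im[:,:,::-1]); c=camera_info(n); print(n,c["mtx"],c["cam_to_world"])
s=telemetry.read_state(); print(s["time_s"],s["position"],s["tcp_rot"],s["opening"])
E
```

```text
scene [[411.93809388   0.         318.44128356]
 [  0.         411.93809388 196.99104591]
 [  0.           0.           1.        ]] [[-0.59426818  0.64254597 -0.48371479  1.1636237 ]
 [ 0.80426406  0.47638422 -0.35527089  0.5179825 ]
 [ 0.00215621 -0.6001606  -0.79987662  1.12064007]
 [ 0.          0.          0.          1.        ]]
top [[361.00774204   0.         319.50320959]
 [  0.         361.00774204 199.79559894]
 [  0.           0.           1.        ]] [[ 0.00989878 -0.98360015  0.18009097  0.39591716]
 [-0.99982301 -0.00685416  0.01752045  0.0368181 ]
 [-0.01599875 -0.18023253 -0.98349391  1.03467376]
 [ 0.          0.          0.          1.        ]]
0.1 [ 0.17254787 -0.60002526  0.22166226] [[ 9.61124415e-01  2.76115574e-01 -2.19786421e-04]
 [ 2.76115468e-01 -9.61122493e-01  1.94959094e-03]
 [ 3.27070749e-04 -1.93448588e-03 -9.99998075e-01]] 1.00227165785037
```

View pics/scene0.png

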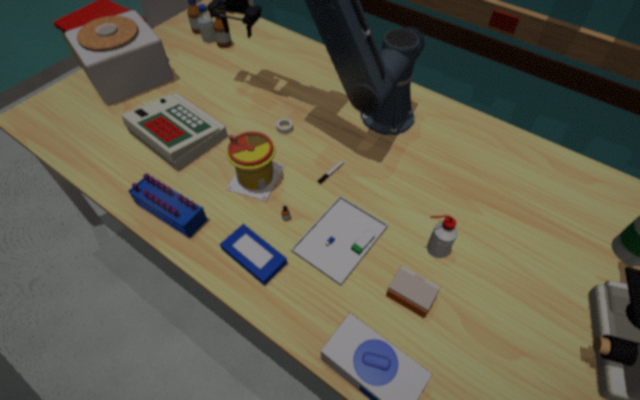

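View pics/top0.png

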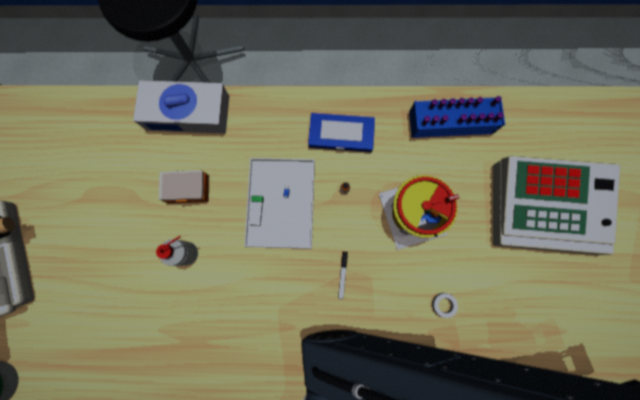

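The scene picture shows the container at (252,160), the tray at (340,240) and the lancet at (330,240). In the top picture the container is at (425,207), its tab near (453,198), and the lancet at (286,192), with the mailer at (256,208). I'll enlarge these and measure them.

```bash
cat > h.py <<'E'
import numpy as np, cv2
from rig import camera_info
def ray(n,p):
    c=camera_info(n);T=c["cam_to_world"];d=T[:3,:3]@np.linalg.solve(c["mtx"],[p[0],p[1],1]);return T[:3,3],d
def onz(n,p,z):
    o,d=ray(n,p);return o+d*(z-o[2])/d[2]
def tri(a,b):
    o1,d1=ray("top",a);o2,d2=ray("scene",b)
    s=np.linalg.lstsq(np.c_[d1,-d2],o2-o1,rcond=None)[0]
    p,q=o1+s[0]*d1,o2+s[1]*d2;return (p+q)/2,np.linalg.norm(p-q)
def proj(n,P):
    c=camera_info(n);T=c["cam_to_world"];v=T[:3,:3].T@(np.array(P)-T[:3,3]);v=c["mtx"]@v;return v[:2]/v[2]
E
python3 - <<'E'
from h import *
im={n:cv2.imread(f"pics/{n}0.png") for n in("scene","top")}
def blobs(n,lo,hi,box):
    x0,y0,x1,y1=box; hsv=cv2.cvtColor(im[n][y0:y1,x0:x1],cv2.COLOR_BGR2HSV)
    m=cv2.inRange(hsv,lo,hi); N,l,s,c=cv2.connectedComponentsWithStats(m)
    for i in range(1,N):
        if s[i,4]>8:
            cn=np.argwhere(l==i)[:,::-1].astype(np.float32)
            print(n,s[i,4],c[i]+[x0,y0],cv2.minAreaRect(cn)[1:])
    return
blue=((100,90,40),(130,255,255))
blobs("top",*blue,(265,170,305,215)); blobs("scene",*blue,(318,228,345,255))
a=im["top"][165:250,380:470]; b=im["scene"][125:200,215:295]
c=im["top"][155:250,240:320]; d=im["scene"][215:265,310:370]
f=lambda i:cv2.resize(i,(400,300),interpolation=cv2.INTER_CUBIC)
cv2.imwrite("pics/crops.png",np.vstack([np.hstack([cv2.resize(a[:68],(400,300),interpolation=2) if 0 else f(a),f(b)]),np.hstack([f(c),f(d)])]))
E
```

```text
top 36 [285.97222222 192.13888889] ((7.0, 4.0), 90.0)
scene 23 [330.73913043 239.73913043] ((3.535533905029297, 5.656853675842285), 45.0)
```

View pics/crops.png

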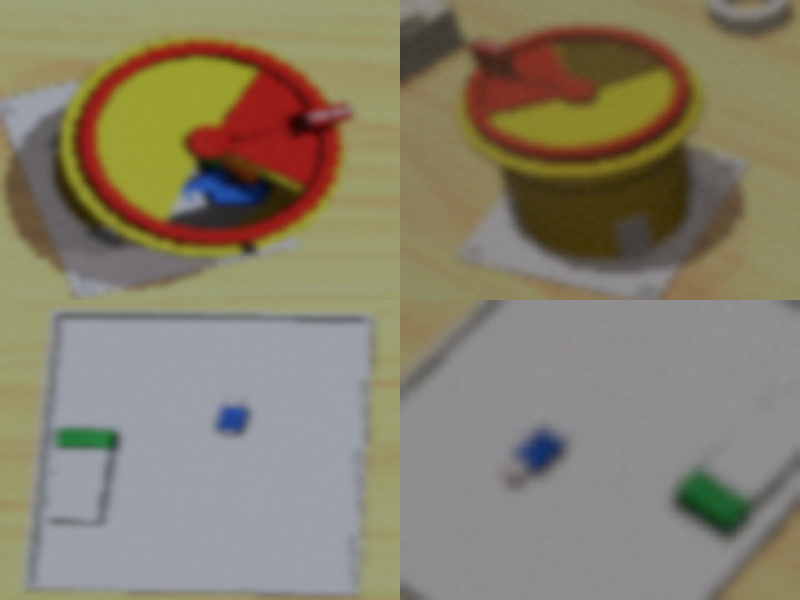

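The crops show the mouth open towards the image bottom-right, with old sharps visible in it. The black mark is at about top px (436,235), and the tab with its white line at about (453,198). The lancet body is at about top px (286,192), its long axis near image-vertical.

```bash
cat > m.py <<'E'
from h import *
im={n:cv2.imread(f"pics/{n}0.png").astype(float) for n in("scene","top")}
def soft(n,box):
    x0,y0,x1,y1=box;i=im[n][y0:y1,x0:x1];w=np.clip(i[...,0]-i[...,2]-25,0,None)
    ys,xs=np.mgrid[y0:y1,x0:x1];W=w.sum();c=np.array([(xs*w).sum(),(ys*w).sum()])/W
    return c,xs[w>0],ys[w>0],w[w>0]
bt,bs=(276,182,296,202),(320,229,341,250)
ct,cs=soft("top",bt),soft("scene",bs)
print("lancet",tri(ct[0],cs[0]),onz("top",ct[0],.014),onz("scene",cs[0],.014))
for n,(c,x,y,w) in (("top",ct),("scene",cs)):
    P=np.array([onz(n,(a,b),.014)[:2] for a,b in zip(x,y)]);C=np.cov(P.T,aweights=w)
    e,v=np.linalg.eigh(C);print(n,np.sqrt(e)*1e3,np.degrees(np.arctan2(v[1,1],v[0,1])))
# ring
def ringc(n,box):
    x0,y0,x1,y1=box;h=cv2.cvtColor(im[n][y0:y1,x0:x1].astype(np.uint8),cv2.COLOR_BGR2HSV)
    m=cv2.inRange(h,(0,140,60),(9,255,255))|cv2.inRange(h,(170,140,60),(180,255,255))
    k=max(cv2.findContours(m,0,1)[0],key=cv2.contourArea).reshape(-1,2)
    return k+[x0,y0]
from scipy.optimize import least_squares
for n,box in(("top",(380,165,470,250)),("scene",(215,125,295,200))):
    k=ringc(n,box); P=np.array([onz(n,p,.155)[:2] for p in k])
    r=least_squares(lambda q:np.hypot(*(P-q[:2]).T)-q[2],[*P.mean(0),.07],loss="cauchy",f_scale=.0015)
    e=cv2.fitEllipse(k.astype(np.float32)); print(n,"circle@.155",r.x,"ellipse",e[0])
E
python3 m.py; python3 - <<'E'
from m import *
C=np.array(tri((0,0),(0,0))[0]) if 0 else None
# black mark and tab in the top picture
i=im["top"]; x0,y0=428,228
g=i[y0:243,x0:446].max(2).astype(int);print(g)
print("mark",onz("top",(436.2,235),.141)); print("tab outer",onz("top",(458,196.5),.18),"mid",onz("top",(453,198),.18))
E
```

```text
lancet (array([0.60495744, 0.15356746, 0.01149925]), np.float64(0.002075350706573328)) [0.60499575 0.1524046  0.014     ] [0.60567655 0.15527226 0.014     ]
top [4.09089127 5.96021917] 171.45903791790283
scene [3.5309744  5.08859902] -177.3635890633784
top circle@.155 [ 0.54607012 -0.21029602  0.0697861 ] ellipse (425.9307861328125, 205.41981506347656)
scene circle@.155 [ 0.55012392 -0.20647093  0.06989206] ellipse (249.8101348876953, 147.8105926513672)
lancet (array([0.60495744, 0.15356746, 0.01149925]), np.float64(0.002075350706573328)) [0.60499575 0.1524046  0.014     ] [0.60567655 0.15527226 0.014     ]
top [4.09089127 5.96021917] 171.45903791790283
scene [3.5309744  5.08859902] -177.3635890633784
top circle@.155 [ 0.54607012 -0.21029602  0.0697861 ] ellipse (425.9307861328125, 205.41981506347656)
scene circle@.155 [ 0.55012392 -0.20647093  0.06989206] ellipse (249.8101348876953, 147.8105926513672)
[[ 49  48  49  50  54  59  65  74  84  99 115 128 137 143 147 143 139 139]
 [ 75  76  76  79  84  91 100 111 122 131 141 145 147 147 143 140 140 144]
 [118 117 119 121 124 128 133 138 
[... 374 characters left out ...]
  65 101 138 152 153 151 150 149 149 154]
 [142 144 143 142 142 132 106  80  83 108 137 149 149 146 148 150 150 153]
 [135 140 141 139 140 135 122 118 121 128 140 150 150 148 151 153 153 155]
 [126 134 138 139 140 140 136 141 146 147 148 153 153 153 154 155 156 155]
 [126 137 140 142 148 149 148 153 156 157 156 156 157 158 157 157 158 158]
 [133 146 148 149 153 155 155 157 158 159 159 158 157 159 158 159 159 158]
 [147 153 155 155 158 157 159 159 160 158 158 158 159 159 158 160 159 157]
 [154 156 156 157 158 158 158 158 159 158 157 158 158 158 157 158 159 158]]
mark [ 0.47351582 -0.23525506  0.141     ]
tab outer [ 0.56276053 -0.27978622  0.18      ] mid [ 0.55901944 -0.2676692   0.18      ]
```

>>> carry_out([
  [[0.1, -0.1, 0, 0, 0, 0, -1], [0.2, -0.2, 0, 0, 0, 0, -1], [0.32, -0.32, 0, 0, 0, 0, -1], [0.44, -0.44, 0, 0, 0, 0, -1], [0.56, -0.56, 0, 0, 0, 0, -1], [0.68, -0.68, 0, 0, 0, 0, -1], [0.79, -0.79, 0, 0, 0, 0, -1], [0.88, -0.88, 0, 0, 0, 0, -1], [0.95, -0.95, 0, 0, 0, 0, -1], [1, -1, 0, 0, 0, 0, -1]],
])

```text
time_s: 0.93
position: [0.2759, -0.4134, 0.2223]
tcp_rot: [[0.961, 0.277, -0.0], [0.277, -0.961, 0.001], [-0.0, -0.001, -1.0]]
force: [-0.2, 0.0, -0.1]
opening: 0.999
grasp_force: 0.0
```

>>> carry_out([
  [[0.1, -0.1, 0, 0, 0, 0, -1], [0.2, -0.2, 0, 0, 0, 0, -1], [0.32, -0.32, 0, 0, 0, 0, -1], [0.44, -0.44, 0, 0, 0, 0, -1], [0.56, -0.56, 0, 0, 0, 0, -1], [0.68, -0.68, 0, 0, 0, 0, -1], [0.79, -0.79, 0, 0, 0, 0, -1], [0.88, -0.88, 0, 0, 0, 0, -1], [0.95, -0.95, 0, 0, 0, 0, -1], [1, -1, 0, 0, 0, 0, -1]],
])

```text
time_s: 1.77
position: [0.3787, -0.2285, 0.2225]
tcp_rot: [[0.961, 0.277, 0.0], [0.277, -0.961, -0.0], [0.0, 0.0, -1.0]]
force: [0.7, 0.2, -0.3]
opening: 0.997
grasp_force: 0.0
```

>>> carry_out([
  [[0.1, -0.1, 0, 0, 0, 0, -1], [0.2, -0.2, 0, 0, 0, 0, -1], [0.32, -0.32, 0, 0, 0, 0, -1], [0.44, -0.44, 0, 0, 0, 0, -1], [0.56, -0.56, 0, 0, 0, 0, -1], [0.68, -0.68, 0, 0, 0, 0, -1], [0.79, -0.79, 0, 0, 0, 0, -1], [0.88, -0.88, 0, 0, 0, 0, -1], [0.95, -0.95, 0, 0, 0, 0, -1], [1, -1, 0, 0, 0, 0, -1]],
])

```text
time_s: 2.6
position: [0.4818, -0.0431, 0.2225]
tcp_rot: [[0.961, 0.277, 0.0], [0.277, -0.961, -0.0], [0.0, 0.0, -1.0]]
force: [0.4, -0.1, 0.7]
opening: 1.001
grasp_force: 0.0
```

>>> carry_out([
  [[0.1, -0.1, 0, 0, 0, 0.005, -1], [0.2, -0.2, 0, 0, 0, 0.01, -1], [0.32, -0.32, 0, 0, 0, 0.017, -1], [0.44, -0.44, 0, 0, 0, 0.024, -1], [0.56, -0.56, 0, 0, 0, 0.03, -1], [0.68, -0.68, 0, 0, 0, 0.036, -1], [0.79, -0.79, 0, 0, 0, 0.042, -1], [0.88, -0.88, 0, 0, 0, 0.048, -1], [0.95, -0.95, 0, 0, 0, 0.053, -1], [1, -1, 0, 0, 0, 0.053, -1]],
])

```text
time_s: 3.43
position: [0.5845, 0.1425, 0.2223]
tcp_rot: [[0.999, -0.053, 0.0], [-0.053, -0.999, -0.0], [0.0, 0.0, -1.0]]
force: [-0.1, 0.4, 0.3]
opening: 0.998
grasp_force: 0.0
```

>>> carry_out([
  [[0.03, -0.02, 0.05, 0, 0, 0, -0.2], [0.06, -0.04, 0.15, 0, 0, 0, -0.2], [0.1, -0.06, 0.3, 0, 0, 0, -0.2], [0.133, -0.081, 0.45, 0, 0, 0, -0.2], [0.133, -0.081, 0.6, 0, 0, 0, -0.2], [0.133, -0.081, 0.75, 0, 0, 0, -0.2], [0.133, -0.081, 0.88, 0, 0, 0, -0.2], [0.133, -0.081, 0.96, 0, 0, 0, -0.2], [0.133, -0.081, 1, 0, 0, 0, -0.2], [0.133, -0.081, 1, 0, 0, 0, -0.2]],
])

```text
time_s: 4.27
position: [0.6033, 0.1521, 0.071]
tcp_rot: [[0.999, -0.054, -0.003], [-0.054, -0.999, -0.0], [-0.003, 0.001, -1.0]]
force: [-0.1, 0.6, -0.2]
opening: 0.6
grasp_force: 0.0
```

```bash
python3 - <<'E'
from rig import capture
import cv2,numpy as np
a=capture("top")[150:250,240:330];b=capture("scene")[190:270,290:380]
f=lambda i:cv2.resize(i[:,:,::-1],(400,400),interpolation=2)
cv2.imwrite("pics/above.png",np.hstack([f(a),f(b)]))
E
```

```text
(no output)
```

View pics/above.png

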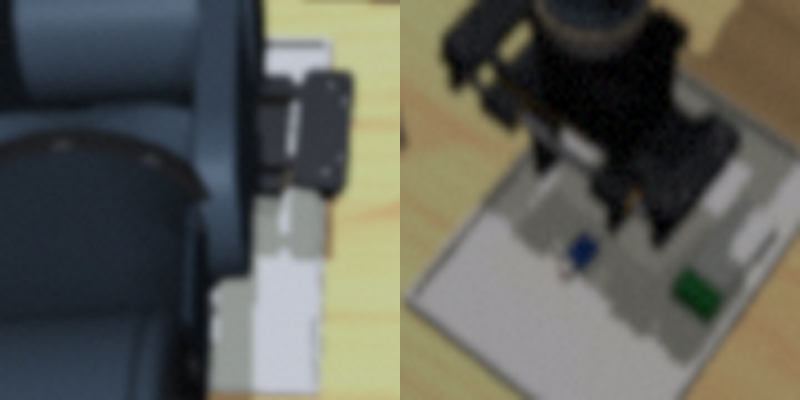

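The scene view shows the fingers hanging over the blue lancet (crop px 580,250), one on each side and clear of the mailer. I'll descend and grip.

>>> carry_out([
  [[0.005, -0.006, 0.08, 0, 0, 0, -0.2], [0.005, -0.006, 0.2, 0, 0, 0, -0.2], [0.005, -0.006, 0.31, 0, 0, 0, -0.2], [0.005, -0.006, 0.39, 0, 0, 0, -0.2], [0.005, -0.006, 0.422, 0, 0, 0, -0.2], [0.005, -0.006, 0.422, 0, 0, 0, -0.2], [0.005, -0.006, 0.422, 0, 0, 0, 1], [0.005, -0.006, 0.422, 0, 0, 0, 1], [0.005, -0.006, 0.422, 0, 0, 0, 1], [0.005, -0.006, 0.422, 0, 0, 0, 1]],
])

```text
time_s: 5.2
position: [0.6056, 0.1537, 0.0101]
tcp_rot: [[0.999, -0.053, 0.002], [-0.053, -0.999, 0.0], [0.002, -0.0, -1.0]]
force: [0.2, 0.1, 0.1]
opening: 0.377
grasp_force: 0.0
```

>>> carry_out([
  [[0, 0, 0, 0, 0, 0, 1], [0, 0, 0, 0, 0, 0, 1], [0, 0, 0, 0, 0, 0, 1], [0, 0, -0.03, 0, 0, 0, 1], [0, 0, -0.1, 0, 0, 0, 1], [0, 0, -0.2, 0, 0, 0, 1], [0, 0, -0.3, 0, 0, 0, 1], [0, 0, -0.4, 0, 0, 0, 1], [0, 0, -0.5, 0, 0, 0, 1], [0, 0, -0.5, 0, 0, 0, 1]],
])

```text
time_s: 6.03
position: [0.6075, 0.1539, 0.0882]
tcp_rot: [[0.999, -0.053, 0.007], [-0.053, -0.999, 0.001], [0.007, -0.001, -1.0]]
force: [1.3, 0.3, 0.8]
opening: 0.166
grasp_force: 30.0
```

>>> carry_out([
  [[0, 0, -0.1, 0, 0, 0, 1], [0, 0, -0.25, 0, 0, 0, 1], [-0.01, 0.06, -0.42, 0, 0, 0, 1], [-0.03, 0.18, -0.58, 0, 0, 0, 1], [-0.06, 0.33, -0.72, 0, 0, 0, 1], [-0.09, 0.48, -0.82, 0, 0, 0, 1], [-0.12, 0.64, -0.87, 0, 0, 0, 1], [-0.14, 0.78, -0.87, 0, 0, 0, 1], [-0.16, 0.88, -0.87, 0, 0, 0, 1], [-0.17, 0.933, -0.87, 0, 0, 0, 1]],
])

```text
time_s: 6.87
position: [0.5714, 0.0135, 0.2148]
tcp_rot: [[0.998, -0.055, -0.0], [-0.055, -0.998, -0.0], [-0.0, 0.0, -1.0]]
force: [0.5, 0.1, -0.6]
opening: 0.168
grasp_force: 30.0
```

>>> carry_out([
  [[-0.01, 0.06, 0, 0, 0, 0, 1], [-0.03, 0.14, 0, 0, 0, 0, 1], [-0.05, 0.24, 0, 0, 0, 0, 1], [-0.07, 0.34, 0, 0, 0, 0, 1], [-0.09, 0.44, 0, 0, 0, 0, 1], [-0.11, 0.54, 0, 0, 0, 0, 1], [-0.13, 0.63, 0, 0, 0, 0, 1], [-0.15, 0.71, 0, 0, 0, 0, 1], [-0.16, 0.77, 0, 0, 0, 0, 1], [-0.167, 0.8, 0, 0, 0, 0, 1]],
])

```text
time_s: 7.7
position: [0.5405, -0.1043, 0.2146]
tcp_rot: [[0.999, -0.054, -0.0], [-0.054, -0.999, -0.0], [-0.0, 0.0, -1.0]]
force: [-0.4, -0.0, 0.4]
opening: 0.167
grasp_force: 30.0
```

>>> carry_out([
  [[-0.01, 0.06, 0, 0, 0, -0.006, 1], [-0.03, 0.14, 0, 0, 0, -0.013, 1], [-0.05, 0.24, 0, 0, 0, -0.02, 1], [-0.07, 0.34, 0, 0, 0, -0.028, 1], [-0.09, 0.44, 0, 0, 0, -0.036, 1], [-0.11, 0.54, 0, 0, 0, -0.044, 1], [-0.13, 0.64, 0, 0, 0, -0.052, 1], [-0.15, 0.72, 0, 0, 0, -0.059, 1], [-0.167, 0.792, 0, 0, 0, -0.059, 1], [-0.167, 0.792, 0, 0, 0, -0.059, 1]],
])

```text
time_s: 8.53
position: [0.5092, -0.2223, 0.2147]
tcp_rot: [[0.951, 0.31, 0.0], [0.31, -0.951, -0.001], [0.0, 0.001, -1.0]]
force: [0.0, 0.5, 0.3]
opening: 0.166
grasp_force: 30.0
```

```bash
python3 - <<'E'
from rig import capture,telemetry
import cv2,numpy as np
a=capture("top")[140:260,370:490];b=capture("scene")[90:210,200:320]
f=lambda i:cv2.resize(i[:,:,::-1],(400,400),interpolation=2)
cv2.imwrite("pics/over.png",np.hstack([f(a),f(b)]))
s=telemetry.read_state();print(s["position"],s["joint_positions"],s["opening"])
E
```

```text
[ 0.50928959 -0.22038758  0.214655  ] [-3.49567225e+01  2.53929227e+01  9.27324826e+01  3.71993303e-02
  6.18989005e+01  3.69214313e+01] 0.16974176575456634
```

View pics/over.png

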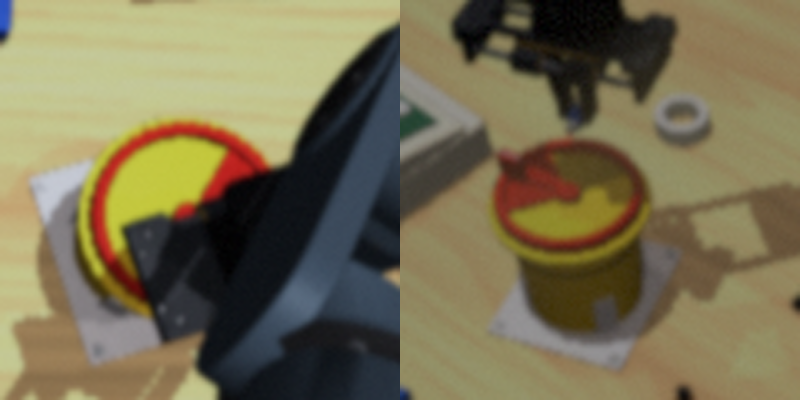

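The lancet hangs between the fingertips (scene crop px 573,118) over the mouth, and the tab at crop px (510,160) is well clear. I'll lower it and release.

>>> carry_out([
  [[0.01, 0.003, 0.05, 0, 0, 0, 1], [0.016, 0.005, 0.13, 0, 0, 0, 1], [0.016, 0.005, 0.22, 0, 0, 0, 1], [0.016, 0.005, 0.3, 0, 0, 0, 1], [0.016, 0.005, 0.35, 0, 0, 0, 1], [0.016, 0.005, 0.371, 0, 0, 0, 1], [0.016, 0.005, 0.371, 0, 0, 0, 1], [0.016, 0.005, 0.371, 0, 0, 0, 1], [0.016, 0.005, 0.371, 0, 0, 0, 1], [0.016, 0.005, 0.371, 0, 0, 0, 1]],
])

```text
time_s: 9.47
position: [0.5123, -0.2208, 0.1598]
tcp_rot: [[0.95, 0.312, 0.001], [0.312, -0.95, -0.001], [0.001, 0.001, -1.0]]
force: [0.1, 0.9, -1.0]
opening: 0.166
grasp_force: 30.0
```

>>> carry_out([
  [[0, 0, 0, 0, 0, 0, 0.1], [0, 0, 0, 0, 0, 0, 0.1], [0, 0, 0, 0, 0, 0, 0.1], [0, 0, 0, 0, 0, 0, 0.1], [0, 0, -0.06, 0, 0, 0, 0.1], [0, 0, -0.16, 0, 0, 0, 0.1], [0, 0, -0.28, 0, 0, 0, 0.1], [0, 0, -0.4, 0, 0, 0, 0.1], [0, 0, -0.47, 0, 0, 0, 0.1], [0, 0, -0.5, 0, 0, 0, 0.1]],
])

```text
time_s: 10.3
position: [0.5128, -0.2212, 0.2365]
tcp_rot: [[0.95, 0.312, 0.003], [0.312, -0.95, -0.002], [0.003, 0.003, -1.0]]
force: [-0.4, -0.9, 0.1]
opening: 0.451
grasp_force: 0.0
```

>>> carry_out([
  [[0.02, 0.04, 0, 0, 0, -0.012, -0.2], [0.04, 0.08, 0, 0, 0, -0.024, -0.2], [0.06, 0.12, 0, 0, 0, -0.036, -0.2], [0.08, 0.16, 0, 0, 0, -0.048, -0.2], [0.1, 0.2, 0, 0, 0, -0.06, -0.2], [0.12, 0.24, 0, 0, 0, -0.072, -0.2], [0.14, 0.28, 0, 0, 0, -0.084, -0.2], [0.16, 0.32, 0, 0, 0, -0.096, -0.2], [0.18, 0.36, 0, 0, 0, -0.108, -0.2], [0.202, 0.389, 0, 0, 0, -0.116, -0.2]],
])

```text
time_s: 11.13
position: [0.5587, -0.2667, 0.2334]
tcp_rot: [[0.498, 0.867, -0.001], [0.867, -0.498, 0.001], [-0.0, -0.001, -1.0]]
force: [-0.2, 0.0, 0.3]
opening: 0.604
grasp_force: 0.0
```

>>> carry_out([
  [[0, 0, 0, 0, 0, -0.012, -0.2], [0, 0, 0, 0, 0, -0.024, -0.2], [0, 0, 0, 0, 0, -0.036, -0.2], [0, 0, 0, 0, 0, -0.048, -0.2], [0, 0, 0, 0, 0, -0.06, -0.2], [0, 0, 0, 0, 0, -0.072, -0.2], [0, 0, 0, 0, 0, -0.084, -0.2], [0, 0, 0, 0, 0, -0.096, -0.2], [0, 0, 0, 0, 0, -0.108, -0.2], [0, 0, 0, 0, 0, -0.116, -0.2]],
])

```text
time_s: 11.97
position: [0.5584, -0.2662, 0.2334]
tcp_rot: [[-0.206, 0.979, -0.001], [0.979, 0.206, 0.001], [0.001, -0.001, -1.0]]
force: [0.3, -0.1, -0.2]
opening: 0.603
grasp_force: 0.0
```

```bash
python3 - <<'E'
from rig import capture,telemetry
from h import *
T=capture("top");S=capture("scene")
cv2.imwrite("pics/top2.png",T[:,:,::-1]);cv2.imwrite("pics/scene2.png",S[:,:,::-1])
f=lambda i:cv2.resize(i[:,:,::-1],(400,400),interpolation=2)
cv2.imwrite("pics/tab.png",np.hstack([f(T[140:260,370:490]),f(S[90:190,200:300])]))
s=telemetry.read_state();print(s["position"],s["tcp_rot"],s["joint_positions"][5])
for th in(278,282,286):
    a=np.radians(th);print(th,proj("scene",[.548+.06*np.cos(a),-.2085+.06*np.sin(a),.18]),proj("scene",[.548+.072*np.cos(a),-.2085+.072*np.sin(a),.18]))
E
```

```text
[ 0.55842808 -0.26622065  0.23343083] [[-2.02775078e-01  9.79224584e-01 -1.21750767e-03]
 [ 9.79224670e-01  2.02776237e-01  9.17978844e-04]
 [ 1.14578908e-03 -1.00607032e-03 -9.99998837e-01]] -47.52590617003167
278 [233.52207782 134.8108513 ] [230.46967447 133.54829252]
282 [232.79646428 135.63789548] [229.59465969 134.53595323]
286 [232.14664182 136.49475712] [228.80959257 135.55992216]
```

View pics/tab.png

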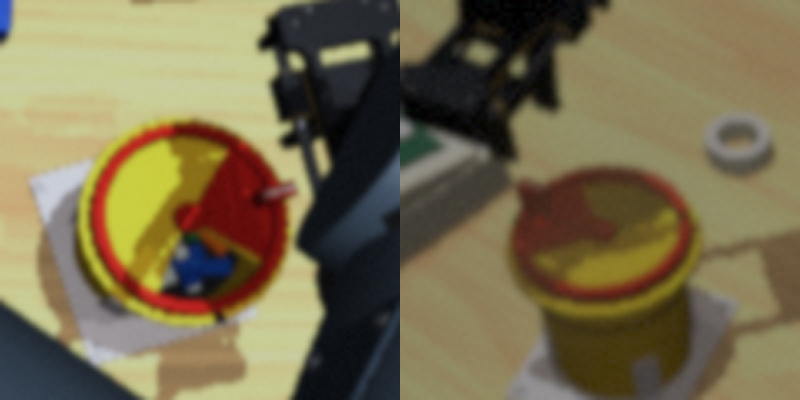

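In the top crop nothing lies on the lid, and the lancet has dropped through the mouth at (205,265). The tab is at crop (280,190), between the gripper's fingers. I'll descend and grip the tab.

>>> carry_out([
  [[-0.008, 0.008, 0.06, 0, 0, 0, -0.2], [-0.008, 0.008, 0.16, 0, 0, 0, -0.2], [-0.008, 0.008, 0.27, 0, 0, 0, -0.2], [-0.008, 0.008, 0.38, 0, 0, 0, -0.2], [-0.008, 0.008, 0.46, 0, 0, 0, -0.2], [-0.008, 0.008, 0.485, 0, 0, 0, -0.2], [-0.008, 0.008, 0.485, 0, 0, 0, -0.2], [-0.008, 0.008, 0.485, 0, 0, 0, 1], [-0.008, 0.008, 0.485, 0, 0, 0, 1], [-0.008, 0.008, 0.485, 0, 0, 0, 1]],
])

```text
time_s: 12.9
position: [0.5609, -0.2678, 0.1623]
tcp_rot: [[-0.203, 0.979, 0.002], [0.979, 0.203, -0.001], [-0.002, 0.001, -1.0]]
force: [0.1, -0.1, -0.0]
opening: 0.453
grasp_force: 0.0
```

>>> carry_out([
  [[0, 0, 0, 0, 0, 0, 1], [0, 0, 0, 0, 0, 0, 1], [0, 0, 0, 0, 0, 0, 1], [0, 0, 0, 0, 0, 0, 1], [0, 0, 0, 0, 0, 0, 1], [0, 0, 0, 0, 0, 0, 1], [0, 0, 0, 0, 0, 0, 1], [0, 0, 0, 0, 0, 0, 1], [0, 0, 0, 0, 0, 0, 1], [0, 0, 0, 0, 0, 0, 1]],
])

```text
time_s: 13.73
position: [0.5613, -0.2678, 0.1618]
tcp_rot: [[-0.203, 0.979, 0.002], [0.979, 0.203, -0.001], [-0.001, 0.002, -1.0]]
force: [4.8, 1.0, 1.3]
opening: 0.136
grasp_force: 30.0
```

>>> carry_out([
  [[0.001, -0.028, 0, 0, 0, 0.0111, 1], [0.004, -0.056, 0, 0, 0, 0.0222, 1], [0.009, -0.083, 0, 0, 0, 0.0333, 1], [0.0155, -0.11, 0, 0, 0, 0.0444, 1], [0.024, -0.137, 0, 0, 0, 0.0556, 1], [0.035, -0.163, 0, 0, 0, 0.0667, 1], [0.047, -0.188, 0, 0, 0, 0.0778, 1], [0.061, -0.212, 0, 0, 0, 0.0889, 1], [0.076, -0.235, 0, 0, 0, 0.1, 1], [0.0936, -0.257, 0, 0, 0, 0.1111, 1]],
])

```text
time_s: 14.57
position: [0.5208, -0.2617, 0.1618]
tcp_rot: [[0.478, 0.879, 0.003], [0.879, -0.478, -0.001], [0.001, 0.003, -1.0]]
force: [6.0, -0.3, 0.7]
opening: 0.139
grasp_force: 30.0
```

>>> carry_out([
  [[0.001, -0.028, 0, 0, 0, 0.0111, 1], [0.004, -0.056, 0, 0, 0, 0.0222, 1], [0.009, -0.083, 0, 0, 0, 0.0333, 1], [0.0155, -0.11, 0, 0, 0, 0.0444, 1], [0.024, -0.137, 0, 0, 0, 0.0556, 1], [0.035, -0.163, 0, 0, 0, 0.0667, 1], [0.047, -0.188, 0, 0, 0, 0.0778, 1], [0.061, -0.212, 0, 0, 0, 0.0889, 1], [0.076, -0.235, 0, 0, 0, 0.1, 1], [0.0936, -0.257, 0, 0, 0, 0.1111, 1]],
])

```text
time_s: 15.4
position: [0.4941, -0.2314, 0.1618]
tcp_rot: [[0.93, 0.367, 0.004], [0.367, -0.93, -0.002], [0.003, 0.003, -1.0]]
force: [7.1, 1.0, -0.9]
opening: 0.134
grasp_force: 30.0
```

```bash
python3 - <<'E'
from rig import capture,telemetry
from h import *
T=capture("top");S=capture("scene")
f=lambda i:cv2.resize(i[:,:,::-1],(400,400),interpolation=2)
cv2.imwrite("pics/turn.png",np.hstack([f(T[140:260,370:490]),f(S[90:190,200:300])]))
s=telemetry.read_state();print(s["position"],s["tcp_rot"],s["force"],s["moment"])
E
```

```text
[ 0.49393464 -0.2308777   0.16177238] [[ 9.29862161e-01  3.67888103e-01  3.83478658e-03]
 [ 3.67893725e-01 -9.29867450e-01 -8.55852081e-04]
 [ 3.25098542e-03  2.20661839e-03 -9.99992281e-01]] [ 7.62465771  0.87580052 -1.00717684] [ 0.20068801 -1.09083667 -0.21883048]
```

View pics/turn.png

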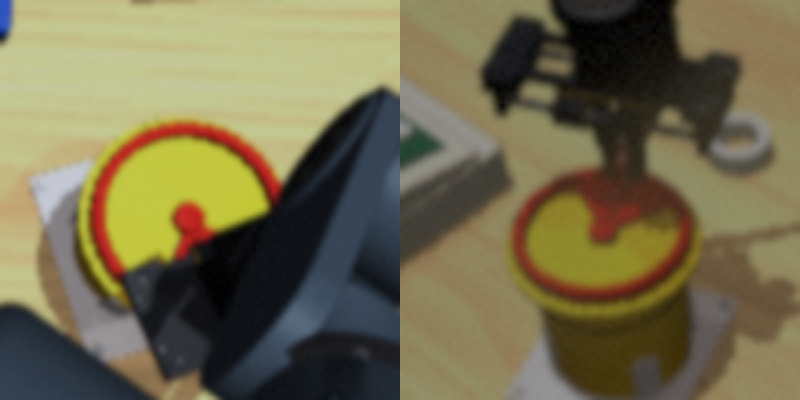

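The tab is gripped and nearly at the mark, with the red shutter now under the gripper over the mouth (scene crop 620,190). I'll finish the last few degrees gently and watch the force for the stop.

>>> carry_out([
  [[0, -0.004, 0, 0, 0, 0.0014, 1], [0, -0.007, 0, 0, 0, 0.0028, 1], [0, -0.011, 0, 0, 0, 0.0042, 1], [0, -0.014, 0, 0, 0, 0.0056, 1], [0.0005, -0.018, 0, 0, 0, 0.007, 1], [0.0005, -0.021, 0, 0, 0, 0.0083, 1], [0.001, -0.025, 0, 0, 0, 0.0097, 1], [0.001, -0.028, 0, 0, 0, 0.0111, 1], [0.001, -0.031, 0, 0, 0, 0.0125, 1], [0.001, -0.031, 0, 0, 0, 0.0125, 1]],
])

```text
time_s: 16.33
position: [0.4926, -0.2272, 0.1618]
tcp_rot: [[0.955, 0.296, 0.004], [0.296, -0.955, -0.002], [0.003, 0.003, -1.0]]
force: [7.0, 0.1, -0.8]
opening: 0.132
grasp_force: 30.0
```

>>> carry_out([
  [[0, -0.001, 0, 0, 0, 0.0005, 1], [0, -0.002, 0, 0, 0, 0.0008, 1], [0, -0.003, 0, 0, 0, 0.0011, 1], [0, -0.004, 0, 0, 0, 0.0014, 1], [0, -0.005, 0, 0, 0, 0.0018, 1], [0, -0.006, 0, 0, 0, 0.0022, 1], [0, -0.007, 0, 0, 0, 0.0028, 1], [0, -0.007, 0, 0, 0, 0.0028, 1], [0, -0.007, 0, 0, 0, 0.0028, 1], [0, -0.007, 0, 0, 0, 0.0028, 1]],
])

```text
time_s: 17.17
position: [0.4924, -0.2263, 0.1618]
tcp_rot: [[0.96, 0.279, 0.004], [0.279, -0.96, -0.002], [0.003, 0.003, -1.0]]
force: [7.7, 0.3, -0.5]
opening: 0.132
grasp_force: 30.0
```

>>> carry_out([
  [[0, -0.002, 0, 0, 0, 0.0008, 1], [0, -0.004, 0, 0, 0, 0.0014, 1], [0, -0.006, 0, 0, 0, 0.0022, 1], [0, -0.007, 0, 0, 0, 0.0028, 1], [0, -0.009, 0, 0, 0, 0.0036, 1], [0, -0.011, 0, 0, 0, 0.0042, 1], [0, -0.012, 0, 0, 0, 0.005, 1], [0, -0.014, 0, 0, 0, 0.0056, 1], [0, -0.014, 0, 0, 0, 0.0056, 1], [0, -0.014, 0, 0, 0, 0.0056, 1]],
])

```text
time_s: 18.0
position: [0.4923, -0.2257, 0.1618]
tcp_rot: [[0.969, 0.248, 0.005], [0.248, -0.969, -0.005], [0.004, 0.006, -1.0]]
force: [8.0, -3.0, -3.9]
opening: 0.137
grasp_force: 30.4
```

The stop is reached: the force rose and the motion ended. I'll release and lift away.

>>> carry_out([
  [[0, 0.006, 0, 0, 0, -0.003, 1], [0, 0.006, 0, 0, 0, -0.003, -0.2], [0, 0.006, 0, 0, 0, -0.003, -0.2], [0, 0.006, 0, 0, 0, -0.003, -0.2], [0, 0.006, 0, 0, 0, -0.003, -0.2], [0, 0.006, 0, 0, 0, -0.003, -0.2], [0, 0.006, -0.05, 0, 0, -0.003, -0.2], [0, 0.006, -0.15, 0, 0, -0.003, -0.2], [0, 0.006, -0.25, 0, 0, -0.003, -0.2], [0, 0.006, -0.35, 0, 0, -0.003, -0.2]],
])

```text
time_s: 18.83
position: [0.4897, -0.2242, 0.2147]
tcp_rot: [[0.965, 0.263, -0.001], [0.263, -0.965, 0.0], [-0.001, -0.001, -1.0]]
force: [0.1, -0.5, -0.5]
opening: 0.592
grasp_force: 0.0
```

>>> carry_out([
  [[-0.02, 0, -0.1, 0, 0, 0, -0.2], [-0.02, 0.05, -0.2, 0, 0, 0, -0.2], [-0.02, 0.15, -0.3, 0, 0, 0, -0.2], [-0.02, 0.3, -0.4, 0, 0, 0, -0.2], [-0.02, 0.45, -0.4, 0, 0, 0, -0.2], [-0.02, 0.6, -0.4, 0, 0, 0, -0.2], [-0.02, 0.75, -0.4, 0, 0, 0, -0.2], [-0.02, 0.88, -0.4, 0, 0, 0, -0.2], [-0.02, 0.97, -0.4, 0, 0, 0, -0.2], [-0.02, 1, -0.4, 0, 0, 0, -0.2]],
])

```text
time_s: 19.67
position: [0.5268, -0.3721, 0.2741]
tcp_rot: [[0.965, 0.262, 0.0], [0.262, -0.965, -0.001], [-0.0, 0.001, -1.0]]
force: [-0.4, -0.7, 0.4]
opening: 0.604
grasp_force: 0.0
```

```bash
python3 - <<'E'
from rig import capture,telemetry
from h import *
T=capture("top");S=capture("scene")
f=lambda i:cv2.resize(i[:,:,::-1],(400,400),interpolation=2)
cv2.imwrite("pics/end.png",np.hstack([f(T[140:260,370:490]),f(S[90:190,200:300])]))
print(telemetry.read_state()["position"])
E
```

```text
[ 0.52643835 -0.37025924  0.27383587]
```

View pics/end.png

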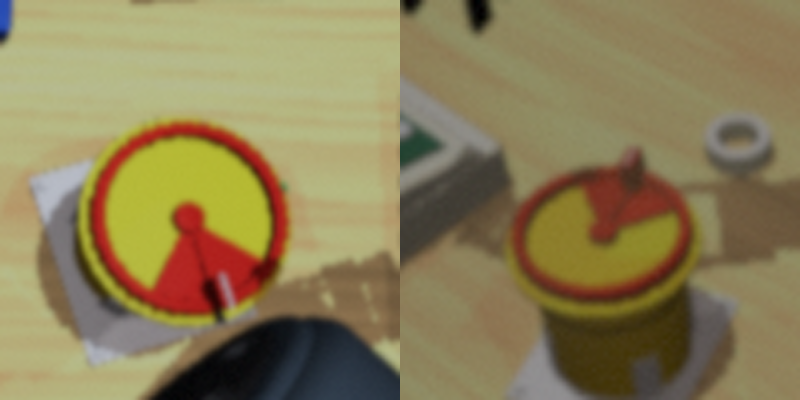

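The shutter covers the whole mouth, and the tab's white line (crop px 226,290) stands at the black mark (218,315). The lid is clear and the gripper is away from everything.

```bash
python3 -c "
from rig import job;print(job.hand_in())"
```

```text
the job is handed in; nothing more can be done
None
```

I dropped the lancet through the container's mouth and turned the closing ring to its stop at the locked mark; the last picture shows the shutter covering the whole mouth. I handed the job in with the gripper clear of everything, and no score came back.

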